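Scrub the dried streak out of a slanted topping canister

ROBOT

A 6-joint arm with a two-finger parallel gripper is mounted at the origin on the work surface. World frame = base frame: x ahead of the robot, y to its left, z up, the work surface at z = 0. Lengths are in m, angles in rad, forces in N, time in s.
With the tool pointing down it reaches from about 0.35 to 0.775 m from the base axis. Payload 5.5 kg.
Tool frame: the origin (TCP) lies at the very end of the fingers, on their centre line; the grasp point (between the pads) lies 19 mm behind it (env.grip_point_offset is the distance from the TCP to the grasp point, in m); z points along the fingers, y is the line along which they close (so a half turn about z gives the same grasp; the last joint's range is limited). The gripper opens to 85 mm and grips with 20 to 120 N. Pads are 22 mm wide; open, the fingers measure 114 mm over their backs; the gripper's body (76 mm by 85 mm) begins 54 mm behind the grasp point. The pads swing forward as they close: fully open they stand 13 mm farther back than shut.
Start: joints at [0.996, 0.313, 0.046, 1.304, 0, 1.431], TCP at [0.242, 0.522, 0.231] pointing down, gripper open.
Joint ranges: [-2.76, 2.76], [-0.86, 1.69], [-1.03, 1.26], [-2.2, 2.34], [-1.47, 1.5], [-3.14, 3.14]. Speed limits (rad/s): [2.57, 2.57, 3.14, 3.14, 3.14, 3.14].

INTERFACE

Orientations are given as a unit quaternion [w, x, y, z].
In Python, from workcell import sensors, imaging, workorder, env gives the robot as it stands.
- The arm moves only by the shell command python3 -m handwheel 'ROWS' [FORCE]. ROWS is JSON, a list of rows, each a list of 5 numbers: the shift along the tool's x, y, z in mm, then the turn about the tool's z in rad, then the opening, from 0 (shut) to 1 (fully open). A call has 1 to 8 rows; each row is the pose to reach, as a shift and turn from the pose commanded when the call began, along the tool's axes at that moment; what a row does not reach only later rows make up. A row lasts 1/10 s, in which the tool goes at most 50 mm and 8.59 degrees, less where a joint would pass 70% of its speed; a pose out of reach is approached as far as the arm can. A call with a gripper value outside its range is refused whole. The fingers move at their own pace and stop on an object; FORCE is the grip in N (left out, the last holds). Time passes only in rows, so rows that repeat a pose let the fingers close. It gives the time, the measured TCP pose, the force, the opening and the grip force at its end, in the units of the state.
- sensors.get_state(): the state, without advancing time (a new reading comes with each control period).
- imaging.read_camera(name): name is "scene" or "top" or "wrist"; returns a dict with "color" (400x640x3 uint8, blue, green, red), "z_map" (400x640 float32, m along the optical axis (not along the pixel's ray), 0 where there is no reading), "fx", "fy", "cx", "cy" (pixels), "xyz" and "rotation" of the camera in the world. Camera axes: x right, y down, z forward; pixel columns grow to the right and rows downward; lengths in m; the calibration is good to about 2 mm. The wrist camera is an equidistant fisheye: a pixel r from the principal point sees the ray r / f radians off the axis. A picture is of the moment at which its call begins.
- workorder.hand_in(): hands the job in; it is judged then, once.
The state is a dict: "clock": time; "joint_pos": joint angles; "qvel": joint speeds; "tau": joint torques, N m; "tcp_pos": TCP position; "orientation": TCP orientation; "wrist_force": force on the tool from outside, world axes, zero at the start; "ft_torque": the same for the moment, N m; "finger_gap": finger opening in m; "grip_force": force on a finger pad.
Only numpy, scipy, OpenCV 4.12 (cv2) and the standard library are available. Lean on these libraries where they do the work, as an engineer would, in place of code of your own. Each camera call takes 0.05 s, during which the arm holds its last target. There are 200 camera calls.

TASK

Take the long brush from its holder and scrub the hard-dried brown streak inside the open canister of the slanted rail: bristles pressed on the streak, make three full strokes up and down along its whole length, from right down at the canister's floor to the streak's top, keeping a light, steady pressure of about 4 N all the while and never jamming the brush into the wall or floor with more than 9 N. Then stand the brush back in its holder, bristles down, and let go; do not knock the rail and leave the other things where they are.

Things in the scene. Friction and masses are not known exactly. Their poses are not given: they have to be found in the camera images.
- brush: Long brush, 240 mm, 0.11 to 0.17 kg; starts upright, bristles down, in its holder. Origin: centre of the bristles' free end; z runs along it to the handle's end. White and pale blue bristle head, diameter 50 mm, z 0 to 62; steel stem 8 mm thick, z 62 to 160; blue square handle 24 x 24 mm, faces along x and y, z 160 to 240. Bristles give 3 N per mm any way up to 8 mm, then are hard.
- brush_grip (a point): Point on the brush's axis inside the blue handle, 208 mm from the free end of the bristles and 32 mm below the top of the handle: a good place to grip.
- bristle_end (a point): Centre of the free end of the bristle head.
- bristle_mid (a point): Centre of the bristle head, 31 mm from its free end.
- canister: The open, soiled steel canister, locked in the rail, leaning 24 degrees to the rail's front. Origin: centre of its inner floor, 40 mm above the bench. z runs up its axis to the mouth, 140 mm from the floor; x points to the upper (rear) wall, so the lower wall is at -x; y is level. Inner radius 46 mm, straight sides; square flange 113 mm wide, 3 mm thick round the mouth. It does not move.
- streak_low (a point): Lower end of the middle line of the hard-dried brown streak, 4 mm above the inner floor, on the bare lower wall beneath it (x = -46 mm in the canister's frame). The streak reaches to 120 mm up and about 25 degrees round to each side of that line. It is hard; its face stands 0 to 11.5 mm proud of the bare wall, unknown and different each time, and thicker towards one end by up to 5 mm.
- streak_top (a point): Upper end of the streak's middle line, on the bare wall beneath it, 120 mm above the inner floor.
- holder: White round brush holder, fixed to the bench left or right of the rail, upright. Origin: centre of its underside, z up. Inner floor 6 mm and open mouth 100 mm above the bench, inner radius 40 mm, outer radius 44 mm, foot disc of radius 56 mm.
- holder_floor (a point): Centre of the holder's inner floor.
- station: Slanted stainless topping rail fixed to the bench: a wire frame and a plate, 380 mm long, 143 mm deep, sloping at 24 degrees, its front edge 139 mm and rear edge 197 mm above the bench, with three canisters in a row, 120 mm apart; any of them may be the soiled one. Origin: on the bench below the middle canister's inner floor. y runs along the row, -x is its front, z up.
- slot_soiled: Place of the soiled canister in the rail: the point of the bench right below the centre of its inner floor; axes as the rail's.
- slot_full_a: A full canister with a white lid and a lid knob, in the rail beside the soiled one; the knob rises 13 mm above the mouth. Origin: on the bench below the centre of its floor; axes as the rail's. Same size and lean as the soiled one.
- slot_full_b: The other full, lidded canister, the same.
- pan: Bystander: loose steel pan of bread rolls, 190 x 122 x 65 mm. Origin: centre of its underside.
- bottle: Bystander: loose red squeeze bottle with a white nozzle, 62 mm in diameter, 180 mm high. Origin: centre of its underside.
- bowl: Bystander: loose steel bowl, 110 mm in diameter, 50 mm high. Origin: centre of its underside.
Not all that is in view belongs to the job. Leave any orange or pink look-alike of the slot_soiled alone.

How it is judged:
On the way, in this order (a step that is already met when the one before it is completed fails the run):
1. first stroke: bristles pressed on the streak at the bottom of the canister (bristle end within 12 mm of the inner floor) (contact force between brush and canister above 1.5 N and x of bristle_mid in the frame of canister below -0.006 m and y of bristle_mid in the frame of canister between -0.012 and 0.012 m and z of bristle_end in the frame of canister between -0.005 and 0.012 m), for 0.1 s.
2. first stroke: passing the middle of the streak still pressed on it (contact force between brush and canister above 1.5 N and x of bristle_mid in the frame of canister below -0.006 m and y of bristle_mid in the frame of canister between -0.012 and 0.012 m and z of bristle_end in the frame of canister between 0.02 and 0.045 m), for 0.05 s.
3. first stroke: bristles pressed on the streak at its top (bristle end 53 to 90 mm above the inner floor) (contact force between brush and canister above 1.5 N and x of bristle_mid in the frame of canister below -0.006 m and y of bristle_mid in the frame of canister between -0.012 and 0.012 m and z of bristle_end in the frame of canister between 0.053 and 0.09 m), for 0.1 s.
4. back down past the middle of the streak, still pressed on it, towards the second stroke (all of step 2), for 0.05 s.
5. second stroke: bristles pressed on the streak at the bottom of the canister (bristle end within 12 mm of the inner floor) (all of step 1), for 0.1 s.
6. second stroke: passing the middle of the streak still pressed on it (all of step 4), for 0.05 s.
7. second stroke: bristles pressed on the streak at its top (bristle end 53 to 90 mm above the inner floor) (all of step 3), for 0.1 s.
8. back down past the middle of the streak, still pressed on it, towards the third stroke (all of step 6), for 0.05 s.
9. third stroke: bristles pressed on the streak at the bottom of the canister (bristle end within 12 mm of the inner floor) (all of step 5), for 0.1 s.
10. third stroke: bristles pressed on the streak at its top (bristle end 53 to 90 mm above the inner floor) (all of step 7), for 0.1 s.
At the end, for the whole second after the job is handed in: The brush stands released and at rest in its holder, bristles down: the bristle end within 20 mm of the axis of the holder and less than 14 mm above the bench (on the holder's floor), the brush within 0.25 rad of upright (horizontal distance between bristle_end and holder_floor below 0.02 m and z of bristle_end in the frame of holder below 0.014 m and angle between brush's own z axis and vertical below 0.25 rad and linear speed of brush below 0.03 m/s); the robot touches nothing.
It fails at once if the brush is jammed against the canister (wall or floor) with more than 9 N (contact force between brush and canister above 9 N).
It fails at once if the gripper or arm knocks the topping rail or a canister (contact force between any of the arm, the fingers and station above 5 N or contact force between any of the arm, the fingers and slot_soiled above 5 N or contact force between any of the arm, the fingers and slot_full_a above 5 N or contact force between any of the arm, the fingers and slot_full_b above 5 N).
It fails at once if the steel pan of rolls is disturbed (shifted over 20 mm or tipped) (distance of pan from where it was at the start of the episode above 0.02 m or angle between pan's own z axis and vertical above 0.3 rad).
It fails at once if the red squeeze bottle is disturbed (shifted over 20 mm or tipped) (distance of bottle from where it was at the start of the episode above 0.02 m or angle between bottle's own z axis and vertical above 0.3 rad).
It fails at once if the steel bowl is disturbed (shifted over 20 mm or tipped) (distance of bowl from where it was at the start of the episode above 0.02 m or angle between bowl's own z axis and vertical above 0.3 rad).
It also fails if it takes over 72 s, if anything falls off the work surface, if the arm or the gripper's body presses on something with over 40 N, if the wrist force passes 120 N, or if a joint passes its speed limit or range.

## Working session

There is one attempt and no reset: what is moved stays moved. The work goes in short steps, Python scripts to look and compute and a shell command to move; the robot and the scene stay as the last step left them, time stands still between calls to the robot, and variables do not carry over. Pictures are saved under pics/ and viewed, at most 10 in all, crops included, and the job is handed in when it is done.

```bash
ls; mkdir -p pics; cat > h.py <<'E'
import numpy as np, cv2
from workcell import sensors, imaging
def grab(n):
    c=imaging.read_camera(n); np.save(f'pics/{n}.npy',c,allow_pickle=True); return c
def load(n): return np.load(f'pics/{n}.npy',allow_pickle=True).item()
def cloud(c):  # pinhole cameras
    z=c['z_map']; v,u=np.mgrid[:z.shape[0],:z.shape[1]]
    p=np.stack([(u-c['cx'])/c['fx']*z,(v-c['cy'])/c['fy']*z,z],-1)
    w=p@np.array(c['rotation']).T+np.array(c['xyz']); w[z<=0]=np.nan; return w
E
python3 - <<'E'
from h import *
s=sensors.get_state(); print({k:np.round(v,3).tolist() for k,v in s.items()})
for n in('scene','top'):
    c=grab(n); cv2.imwrite(f'pics/{n}0.png',c['color']); print(n,c['xyz'],np.round(c['rotation'],3).tolist(),c['fx'],c['cx'],c['cy'],type(c['rotation']))
E
```

```text
pics
{'clock': 0.0, 'joint_pos': [0.996, 0.314, 0.045, 1.304, 0.0, 1.431], 'qvel': [0.003, 0.0, 0.002, 0.0, -0.001, 0.001], 'tau': [0.001, -48.063, 29.853, 0.019, -0.0, 0.0], 'tcp_pos': [0.242, 0.521, 0.23], 'orientation': [-0.0, 0.216, 0.976, -0.001], 'wrist_force': [0.367, 0.012, 0.375], 'ft_torque': [0.056, 0.024, 0.029], 'grip_force': 0.0, 'finger_gap': 0.085}
scene [0.83339357 0.45756448 0.94306232] [-0.102, 0.315, 0.896, -0.296] 376.8719368890277 315.73116572849506 197.67988271295974 <class 'numpy.ndarray'>
top [0.37129911 0.01807914 1.36537526] [0.021, -0.706, 0.707, -0.039] 420.991090116502 324.3808923766376 204.22980968282994 <class 'numpy.ndarray'>
```

View pics/scene0.png

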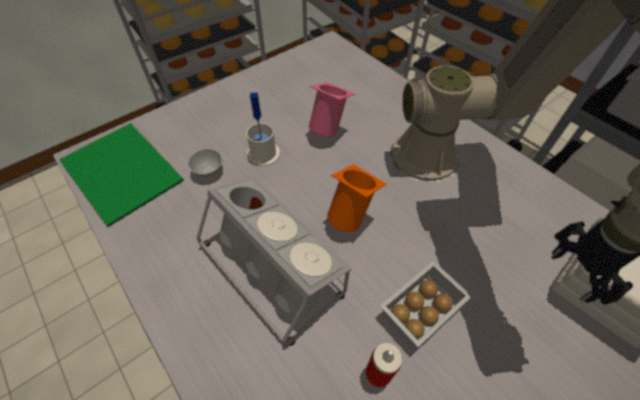

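View pics/top0.png

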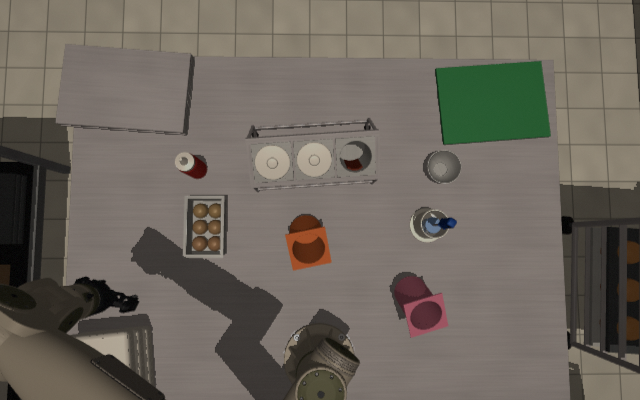

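The scene view shows the rail with the soiled, open canister at its left end (scene px 250,198; top px 355,155). The brush is in the holder at top px (430,225). The orange (308,245) and pink (422,310) look-alikes, the pan (205,226), bottle (190,165) and bowl (443,166) are all clear of these.

```bash
python3 - <<'E'
from h import *
import cv2
for n in('top','scene'):
    c=load(n); w=cloud(c); im=c['color'].astype(int); b,g,r=im[...,0],im[...,1],im[...,2]
    m=(b>70)&(b>r+50)&(b>g+30)&(w[...,0]>-.1)
    p=w[m]; print(n,'blue',m.sum(),np.round(np.nanpercentile(p,[1,5,25,50,75,95,99],axis=0),3).tolist())
    t=p[p[:,2]>np.nanmax(p[:,2])-.012]; print(' handle top',t.mean(0).round(4),len(t))
    # dominant horizontal heights around the scene
    reg=(np.abs(w[...,1])<.45)&(w[...,0]>.15)&(w[...,0]<.9)
    for nm,mm in {'gap':reg&(w[...,2]>.13)&(w[...,2]<.22)}.items():
        q=w[mm]; print(nm,len(q),np.round(np.percentile(q,[1,50,99],axis=0),3).tolist())
    print(' bench z',np.nanmedian(w[reg][:,2]).round(4))
c=load('top'); w=cloud(c)
for v in range(125,196,6): print(v,[tuple(np.round(w[v,u],3)) for u in (293,335)])
# holder rim
x,y,z=w[...,0],w[...,1],w[...,2]
for n in('top','scene'):
    w=cloud(load(n)); q=w[(np.abs(w[...,2]-.100)<.006)&(np.hypot(w[...,0]-.36,w[...,1]+.3)<.15)]
    print('rim',n,len(q),q.mean(0).round(4),np.round([q.min(0),q.max(0)],3).tolist())
E
```

```text
Traceback (most recent call last):
  File "h.py", line 9, in cloud
    w=p@np.array(c['rotation']).T+np.array(c['xyz']); w[z<=0]=np.nan; return w
      ~^~~~~~~~~~~~~~~~~~~~~~~~~~
ValueError: matmul: Input operand 1 has a mismatch in its core dimension 0, with gufunc signature (n?,k),(k,m?)->(n?,m?) (size 4 is different from 3)
```

```bash
cat >> h.py <<'E'
from scipy.spatial.transform import Rotation as Ro
def R(q): return Ro.from_quat(q,scalar_first=True).as_matrix()
E
sed -i "s/np.array(c\['rotation'\]).T/R(c['rotation']).T/" h.py
cat > m1.py <<'E'
from h import *
for n in('top','scene'):
    c=load(n); w=cloud(c); im=c['color'].astype(int); b,g,r=im[...,0],im[...,1],im[...,2]
    m=(b>70)&(b>r+50)&(b>g+30)&(w[...,0]>-.1)
    p=w[m]; print(n,'blue',m.sum(),np.round(np.nanpercentile(p,[1,25,50,75,99],axis=0),3).tolist())
    t=p[p[:,2]>np.nanmax(p[:,2])-.012]; print(' handle top',t.mean(0).round(4),len(t))
    reg=(np.abs(w[...,1])<.45)&(w[...,0]>.15)&(w[...,0]<.9)
    print(' bench z',np.nanmedian(w[reg][:,2]).round(4))
    h=np.nanmedian(p,axis=0)
    q=w[(np.abs(w[...,2]-.100)<.006)&(np.hypot(w[...,0]-h[0],w[...,1]-h[1])<.09)]
    print('rim',len(q),q.mean(0).round(4),np.round([q.min(0),q.max(0)],3).tolist())
    q=w[(w[...,2]>.12)&(w[...,2]<.215)&(w[...,0]>.45)&(w[...,0]<.75)&(np.abs(w[...,1])<.3)]
    A=np.c_[q[:,:2],np.ones(len(q))]
    for _ in range(6):
        k=np.linalg.lstsq(A,q[:,2],rcond=None)[0]; e=np.abs(A@k-q[:,2]); s=e<max(.003,np.median(e)); q,A=q[s],A[s]
    print('plane',k.round(3),'slope',np.degrees(np.arctan(np.hypot(*k[:2]))).round(2),len(q),np.degrees(np.arctan2(-k[1],-k[0])).round(1),np.round([q.min(0),q.max(0)],3).tolist())
    rect=cv2.minAreaRect(q[:,:2].astype(np.float32)); print(rect)
E
python3 m1.py
```

```text
top blue 51 [[0.407, -0.36, 0.241], [0.412, -0.354, 0.244], [0.417, -0.35, 0.246], [0.42, -0.346, 0.248], [0.428, -0.34, 0.249]]
 handle top [ 0.4167 -0.3503  0.2455] 51
 bench z 0.0029
rim 101 [ 0.4174 -0.342   0.0997] [[0.375, -0.387, 0.094], [0.46, -0.304, 0.106]]
plane [ 0.415  0.044 -0.081] slope 22.64 2514 -173.9 [[0.525, -0.174, 0.138], [0.681, 0.211, 0.202]]
((0.6026707291603088, 0.017250314354896545), (0.13408130407333374, 0.37972894310951233), 4.025110721588135)
scene blue 61 [[0.401, -0.372, 0.066], [0.411, -0.36, 0.069], [0.419, -0.352, 0.07], [0.425, -0.346, 0.245], [0.433, -0.341, 0.249]]
 handle top [ 0.4216 -0.3487  0.2453] 29
 bench z 0.0019
rim 131 [ 0.4248 -0.3474  0.0989] [[0.38, -0.394, 0.094], [0.467, -0.304, 0.105]]
plane [ 0.327  0.054 -0.031] slope 18.36 1536 -170.7 [[0.551, -0.178, 0.139], [0.691, 0.21, 0.197]]
((0.6081520318984985, 0.016245022416114807), (0.13684724271297455, 0.3806072771549225), 4.535122394561768)
```

```bash
cat > m2.py <<'E'
from h import *
import sys
def tool(): s=sensors.get_state(); return s,np.array(s['tcp_pos']),R(s['orientation'])
def goto(p,ydir=None):
    s,t,r=tool(); d=r.T@(np.array(p)-t)*1000; y=r[:,1]
    print('tcp',t.round(4),'tool-y deg',np.degrees(np.arctan2(y[1],y[0])).round(2),'tilt',r[:,2].round(3),'shift mm',d.round(1),'t',round(s['clock'],2))
    if ydir is not None:
        a=ydir-np.degrees(np.arctan2(y[1],y[0])); a=(a+90)%180-90; print(' turn rad',np.radians(-a).round(3))
E
python3 -m handwheel '[[0,0,-45,0,1],[0,0,-95,0,1],[-20,-25,-140,0,1],[-50,-70,-180,0,1],[-80,-110,-190,0,1],[-110,-150,-190,0,1],[-140,-190,-190,0,1],[-170,-230,-190,0,1]]' && python3 -m handwheel '[[-30,-40,0,0,1],[-60,-80,0,0,1],[-90,-120,0,0,1],[-120,-160,0,0,1],[-150,-200,0,0,1],[-180,-240,0,0,1],[-210,-280,0,0,1],[-240,-320,0,0,1]]' && python3 -m handwheel '[[-30,-40,0,-0.12,1],[-60,-80,0,-0.24,1],[-90,-120,0,-0.36,1],[-115,-155,0,-0.48,1],[-115,-155,0,-0.51,1],[-115,-155,0,-0.51,1],[-115,-155,0,-0.51,1]]'
python3 - <<'E'
from m2 import *
goto([.42,-.348,.42],94.3)
c=grab('wrist'); cv2.imwrite('pics/w1.png',c['color']); print(c['xyz'],R(c['rotation']).round(3).tolist(),c['fx'],c['cx'],c['cy'])
E
```

```text
clock: 0.9
tcp_pos: [0.2951, 0.2598, 0.4212]
orientation: [0.0, 0.215, 0.977, 0.0]
wrist_force: [1.8, 0.3, -0.2]
finger_gap: 0.0855
grip_force: 0.0
clock: 1.7
tcp_pos: [0.3778, -0.132, 0.421]
orientation: [0.0, 0.216, 0.976, 0.0]
wrist_force: [1.1, 0.7, -0.1]
finger_gap: 0.0853
grip_force: 0.0
clock: 2.4
tcp_pos: [0.4169, -0.3179, 0.4212]
orientation: [-0.0, -0.037, 0.999, 0.0]
wrist_force: [0.3, 0.4, -0.4]
finger_gap: 0.0854
grip_force: 0.0
tcp [ 0.4169 -0.3179  0.4212] tool-y deg 94.27 tilt [-0.     0.001 -1.   ] shift mm [ -0.9 -30.3   1.2] t 2.4
 turn rad -0.001
[ 0.3421217  -0.32321832  0.56340181] [[-0.075, 0.952, 0.296], [0.997, 0.071, 0.023], [0.001, 0.296, -0.955]] 309.70691628693146 314.3606741499734 198.50762265883398
```

View pics/w1.png

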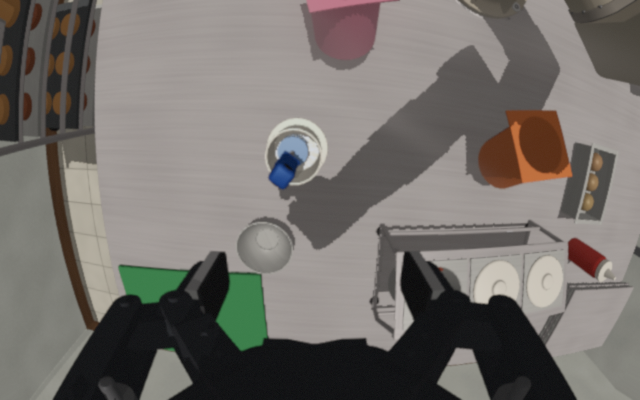

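The wrist view shows the brush handle at px (283,170) in the holder (296,150), clear of the bowl (265,245).

```bash
cat >> h.py <<'E'
def fish(c):
    z=c['z_map']; v,u=np.mgrid[:z.shape[0],:z.shape[1]].astype(float)
    a,b=(u-c['cx'])/c['fx'],(v-c['cy'])/c['fy']; r=np.hypot(a,b)+1e-9; t=np.minimum(r,1.5)
    p=np.stack([np.tan(t)*a/r*z,np.tan(t)*b/r*z,z],-1)
    w=p@R(c['rotation']).T+np.array(c['xyz']); w[z<=0]=np.nan; return w
E
cat > m3.py <<'E'
from h import *
c=load('wrist'); w=fish(c); im=c['color'].astype(int); b,g,r=im[...,0],im[...,1],im[...,2]
m=(b>r+40)&(b>g+20)&(w[...,2]>.12)
t=w[m&(w[...,2]>.236)]; print('n',m.sum(),len(t),'top',t.mean(0).round(4),np.round([t.min(0),t.max(0)],3).tolist(),cv2.minAreaRect(t[:,:2].astype(np.float32)))
s=w[m&(w[...,2]<.232)]; print('side',len(s),s.mean(0).round(4))
h=t.mean(0); q=w[(np.abs(w[...,2]-.100)<.005)&(np.hypot(w[...,0]-h[0],w[...,1]-h[1])<.09)]
k=np.c_[2*q[:,:2],np.ones(len(q))]; o=np.linalg.lstsq(k,(q[:,:2]**2).sum(1),rcond=None)[0]; print('rim c',o[:2].round(4),'r',np.sqrt(o[2]+o[0]**2+o[1]**2).round(4),len(q))
E
python3 m3.py
python3 - <<'E'
from h import *
c=load('wrist'); im=c['color'][110:220,230:340]; cv2.imwrite('pics/w1c.png',cv2.resize(im,None,fx=5,fy=5,interpolation=cv2.INTER_CUBIC))
E
```

```text
n 648 431 top [ 0.4178 -0.3528  0.2443] [[0.404, -0.366, 0.237], [0.432, -0.34, 0.248]] ((0.4184601604938507, -0.35296502709388733), (0.022675303742289543, 0.023417336866259575), 57.632755279541016)
side 213 [ 0.409  -0.3491  0.1966]
rim c [ 0.4217 -0.3493] r 0.042 320
```

View pics/w1c.png

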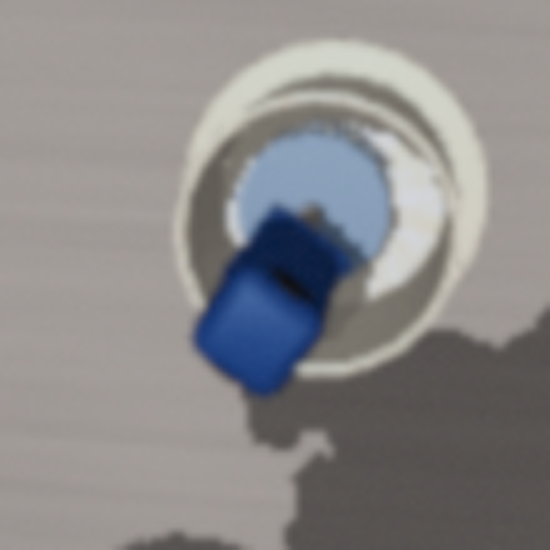

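```bash
python3 -m handwheel '[[0,-18,20,0.13,1],[1.5,-35,50,0.26,1],[1.5,-35,80,0.39,1],[1.5,-35,110,0.52,1],[1.5,-35,130,0.64,1],[1.5,-35,140,0.64,1],[1.5,-35,140,0.64,1]]' 
python3 - <<'E'
from m2 import *
grab('wrist'); goto([.418,-.353,.195],57.6)
E
python3 m3.py
```

```text
clock: 3.15
tcp_pos: [0.418, -0.3523, 0.2808]
orientation: [-0.001, 0.277, 0.961, 0.0]
wrist_force: [-0.7, -0.4, 0.8]
finger_gap: 0.0857
grip_force: 0.0
tcp [ 0.4184 -0.3529  0.2819] tool-y deg 57.83 tilt [ 0. -0. -1.] shift mm [ 0.4 -0.2 86.9] t 3.2
 turn rad 0.004
n 1841 1106 top [ 0.4172 -0.3518  0.2444] [[0.405, -0.365, 0.236], [0.431, -0.339, 0.247]] ((0.4183463156223297, -0.35241857171058655), (0.021976985037326813, 0.022048553451895714), 56.35082244873047)
side 716 [ 0.4094 -0.3469  0.2004]
rim c [ 0.4214 -0.3491] r 0.0418 646
```

```bash
python3 -m handwheel '[[0,0,40,0,1],[0,0,75,0,1],[0,0,87,0,1],[0,0,87,0,1],[0,0,87,0,0],[0,0,87,0,0],[0,0,87,0,0],[0,0,87,0,0]]' 40 && python3 -m handwheel '[[0,0,0,0,0],[0,0,0,0,0],[0,0,0,0,0],[0,0,-5,0,0],[0,0,-10,0,0],[0,0,-15,0,0],[0,0,-20,0,0],[0,0,-20,0,0]]' && python3 -m handwheel '[[0,0,0,-0.13,0],[0,0,0,-0.26,0],[0,0,0,-0.39,0],[0,0,0,-0.52,0],[0,0,0,-0.64,0],[0,0,0,-0.64,0],[0,0,0,-0.64,0],[0,0,0,-0.64,0]]'
python3 - <<'E'
from m2 import *
s=sensors.get_state(); print(s['wrist_force'],s['ft_torque']); goto([.418,-.353,.215],94.3)
E
```

```text
clock: 4.0
tcp_pos: [0.4187, -0.3543, 0.1952]
orientation: [0.001, 0.279, 0.96, -0.0]
wrist_force: [-0.0, 0.3, -0.6]
finger_gap: 0.0284
grip_force: 0.0
clock: 4.8
tcp_pos: [0.4186, -0.3542, 0.215]
orientation: [0.001, 0.279, 0.96, -0.0]
wrist_force: [0.4, -0.6, -2.1]
finger_gap: 0.0234
grip_force: 45.0
clock: 5.6
tcp_pos: [0.4182, -0.3538, 0.214]
orientation: [-0.0, -0.037, 0.999, 0.0]
wrist_force: [0.4, -0.8, -1.4]
finger_gap: 0.0236
grip_force: 45.0
[ 0.41849517 -0.79492722 -1.37075404] [-0.04241674  0.0228671  -0.01252844]
tcp [ 0.4182 -0.3538  0.214 ] tool-y deg 94.19 tilt [-0.  0. -1.] shift mm [ 0.2  0.8 -1. ] t 5.6
 turn rad -0.002
```

```bash
python3 -m handwheel '[[0,0,-15,0,0],[0,0,-35,0,0],[0,0,-35,0,0],[4,0,-35,0,0],[8,0,-35,0,0],[12,0,-35,0,0],[14,0,-35,0,0],[14,0,-35,0,0]]' 40 && for i in 1 2 3; do python3 -m handwheel '[[1,0,0,0,0],[2,0,0,0,0],[3,0,0,0,0],[4,0,0,0,0],[4,0,0,0,0]]'; done; python3 -c "
from m2 import *
s=sensors.get_state(); print(s['wrist_force'],s['ft_torque'])"
```

```text
clock: 6.4
tcp_pos: [0.4043, -0.3547, 0.2488]
orientation: [0.0, -0.037, 0.999, 0.0]
wrist_force: [2.0, 0.4, -1.6]
finger_gap: 0.0232
grip_force: 44.4
clock: 6.9
tcp_pos: [0.4004, -0.3551, 0.2492]
orientation: [0.0, -0.038, 0.999, 0.0]
wrist_force: [2.7, 1.3, -1.0]
finger_gap: 0.0237
grip_force: 44.4
clock: 7.4
tcp_pos: [0.3963, -0.3555, 0.2492]
orientation: [0.0, -0.038, 0.999, -0.0]
wrist_force: [2.4, 1.9, -0.5]
finger_gap: 0.0236
grip_force: 44.5
clock: 7.9
tcp_pos: [0.3922, -0.3559, 0.2492]
orientation: [0.0, -0.038, 0.999, -0.0]
wrist_force: [3.1, 0.5, -0.6]
finger_gap: 0.0237
grip_force: 44.6
[ 3.14709542  0.46154908 -0.55642656] [ 0.34270114 -1.06661333  0.03229128]
```

```bash
python3 -m handwheel '[[4,0,0,0,0],[8,0,0,0,0],[12,0,0,0,0],[16,0,0,0,0],[20,0,0,0,0],[24,0,0,0,0],[28,0,0,0,0],[32,0,0,0,0]]' && python3 -m handwheel '[[4,0,0,0,0],[8,0,0,0,0],[12,0,0,0,0],[16,0,0,0,0],[20,0,0,0,0],[20,0,0,0,0]]'
python3 - <<'E'
from m2 import *
goto([.4,-.35,.25],94.3)
for n in ('wrist','scene'): cv2.imwrite(f'pics/{n}2.png',grab(n)['color'])
a=cv2.imread('pics/wrist2.png'); b=cv2.imread('pics/scene2.png')[60:220,180:340]
cv2.imwrite('pics/c2.png',np.hstack([a[:400,150:550],cv2.resize(b,(400,400))]))
E
```

```text
clock: 8.7
tcp_pos: [0.36, -0.3582, 0.2489]
orientation: [-0.0, -0.038, 0.999, 0.0]
wrist_force: [3.3, 0.7, -0.4]
finger_gap: 0.0238
grip_force: 44.0
clock: 9.3
tcp_pos: [0.34, -0.3597, 0.2492]
orientation: [-0.0, -0.037, 0.999, 0.0]
wrist_force: [3.0, 0.7, -1.2]
finger_gap: 0.0235
grip_force: 43.7
tcp [ 0.34   -0.3597  0.2492] tool-y deg 94.28 tilt [-0.  0. -1.] shift mm [-60.6   5.2  -0.8] t 9.3
 turn rad -0.0
```

View pics/c2.png

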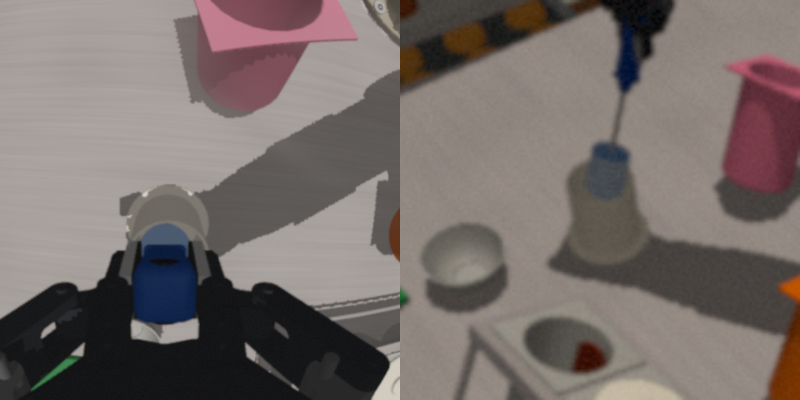

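The brush is tilted about 22° towards the robot, with its head at the holder's rim (right half px 605,170). Next I measure the mouth.

```bash
cat > m4.py <<'E'
from h import *
import sys
a=np.radians(4.3); t=np.radians(24)
X=np.array([np.cos(a),np.sin(a),0]); Y=np.array([-np.sin(a),np.cos(a),0]); Z=np.array([0,0,1.])
cx=np.cos(t)*X+np.sin(t)*Z; cz=-np.sin(t)*X+np.cos(t)*Z
P=np.array([.614,-.103,.168])
def run(n,w,c):
    o=np.array(c['xyz']); d=w-o; s=((P-o)@cz)/(d@cz); q=o+d*s[...,None]-P
    u,v=q@cx,q@Y; e=(w-P)@cz
    near=(abs(u)<.052)&(abs(v)<.052)
    fl=near&(abs(e)<.02)&((abs(u)>.049)|(abs(v)>.049)|(np.hypot(u,v)>.056))
    h=near&(e<np.nanmedian(e[fl])-.010)&(np.hypot(u,v)<.062)
    pts=np.c_[u[h],v[h]].astype(np.float32); (cc,r)=cv2.minEnclosingCircle(pts)
    print(n,'flange off mm',(np.nanmedian(e[fl])*1e3).round(1),'hole c mm',(np.median(pts,0)*1e3).round(1),(pts.mean(0)*1e3).round(1),'encl',np.round(np.array(cc)*1e3,1),'r',round(r*1e3,1),'area r',len(pts),'range',(np.percentile(pts,[1,99],axis=0)*1e3).round(1).tolist())
    k=np.array([1,v[fl].mean()])
    # rail long edge yaw: plane points along the row, and lids
    full=(abs(u)<.06)&(v>-.06)&(v<.30)&(abs(e-np.nanmedian(e[fl]))<.004); A=np.c_[u[full],v[full],np.ones(full.sum())]
    print('  plane resid slopes',np.linalg.lstsq(A,e[full],rcond=None)[0].round(4))
    L=(e>.002)&(e<.025)&(abs(u)<.055)&(c['color'].min(-1)>120)
    for v0 in(.12,.24):
        m=L&(abs(v-v0)<.055); print('  lid',v0,m.sum(),(np.array([(w[m]-P)@cx,(w[m]-P)@Y]).mean(1)*1e3).round(1))
if __name__=='__main__':
    for n in('top','scene'): c=load(n+'') ; run(n,cloud(c),c)
E
python3 m4.py; python3 -m handwheel '[[4,0,0,0,0],[4,0,-20,0,0],[4,0,-55,0,0],[4,0,-90,0,0],[4,0,-105,0,0],[4,0,-105,0,0]]'
python3 -c "
from m2 import *
s=sensors.get_state(); print(s['wrist_force']); goto([.505,-.112,.372],94.3)"
```

```text
top flange off mm 2.7 hole c mm [-2.1  2. ] [-2.3  2. ] encl [-4.6 -1.4] r 48.5 area r 747 range [[-43.6, -41.5], [39.0, 44.4]]
  plane resid slopes [-0.006   0.0026  0.0028]
  lid 0.12 970 [  2.3 119. ]
  lid 0.24 977 [  2.7 239.2]
scene flange off mm 2.0 hole c mm [3.7 3.1] [4.1 3.1] encl [ 3.7 -6.5] r 51.5 area r 527 range [[-36.1, -36.1], [42.4, 41.5]]
  plane resid slopes [-0.0035  0.0019  0.0017]
  lid 0.12 1081 [  5.8 122.1]
  lid 0.24 1271 [  6.6 242.6]
clock: 10.0
tcp_pos: [0.3362, -0.361, 0.3563]
orientation: [0.0, -0.037, 0.999, -0.002]
wrist_force: [-0.8, -1.1, -2.2]
finger_gap: 0.0237
grip_force: 43.8
[-0.78948917 -1.06824924 -2.1586462 ]
tcp [ 0.3362 -0.361   0.3563] tool-y deg 94.29 tilt [ 0.    -0.004 -1.   ] shift mm [-187.   235.6  -16.6] t 10.0
 turn rad -0.0
```

```bash
cat >> m2.py <<'E'
a=np.radians(4.3); t=np.radians(24)
X=np.array([np.cos(a),np.sin(a),0]); Y=np.array([-np.sin(a),np.cos(a),0]); Z=np.array([0,0,1.])
cx=np.cos(t)*X+np.sin(t)*Z; cz=-np.sin(t)*X+np.cos(t)*Z
F=np.array([.6726,-.0971,.040])
def grip_c():  # grasp point in canister frame, mm
    s,p,r=tool(); d=(p-.019*r[:,2]-F)*1e3
    print('grip in canister mm',np.round([d@cx,d@Y,d@cz],1),'F (X,Y,Z)',np.round([np.array(s['wrist_force'])@k for k in(X,Y,Z)],2),'grip',round(s['grip_force'],1),'t',round(s['clock'],2))
def to_c(x,y,z): goto(F+(x*cx+y*Y+z*cz)/1e3-np.array([0,0,.019]),94.3)
E
python3 -m handwheel '[[-10,15,-24,0,0],[-35,40,-24,0,0],[-65,75,-24,0,0],[-95,110,-24,0,0],[-125,145,-24,0,0],[-155,180,-24,0,0],[-185,210,-24,0,0],[-207,238,-24,0,0]]' && python3 -m handwheel '[[0,0,0,0,0],[0,0,0,0,0],[0,0,0,0,0]]'
python3 - <<'E'
from m2 import *
grip_c(); to_c(0,0,363)
for n in ('wrist','scene','top'): grab(n)
a=load('wrist')['color']; b=load('scene')['color'][60:300,180:420]
cv2.imwrite('pics/c3.png',np.hstack([a[:400,120:520],cv2.resize(b,(400,400))]))
E
```

```text
clock: 10.8
tcp_pos: [0.5255, -0.1056, 0.3761]
orientation: [-0.002, -0.038, 0.999, -0.0]
wrist_force: [-0.2, 0.2, -2.3]
finger_gap: 0.0235
grip_force: 43.7
clock: 11.1
tcp_pos: [0.5242, -0.1079, 0.3772]
orientation: [-0.001, -0.037, 0.999, -0.0]
wrist_force: [-0.2, 0.2, -1.4]
finger_gap: 0.0234
grip_force: 43.7
grip in canister mm [  9.    0.4 385.9] F (X,Y,Z) [-0.23  0.22 -1.38] grip 43.7 t 11.1
tcp [ 0.5242 -0.1079  0.3772] tool-y deg 94.26 tilt [-0.002 -0.    -1.   ] shift mm [-1.2 -0.4 24.6] t 11.1
 turn rad -0.001
```

View pics/c3.png

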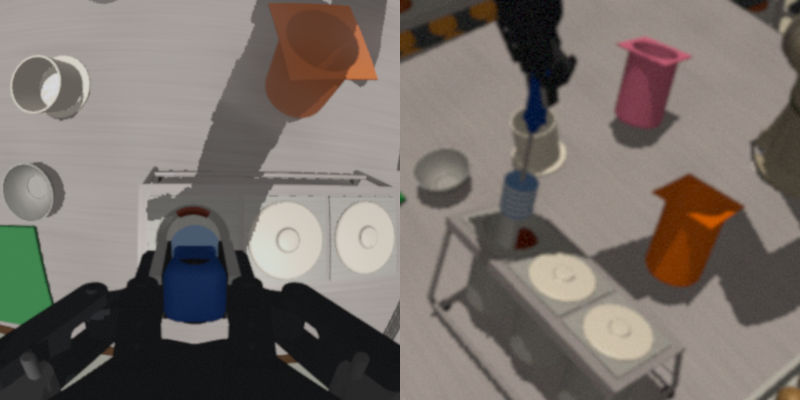

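Left: the head sits above the open mouth and between the fingers (px 195,250), lids to the right. Right: the head (520,195) is just over the soiled canister. I fit its axis from the scene depth.

```bash
cat > m5.py <<'E'
from m2 import *
from scipy.optimize import least_squares
def axis():
    s,p,r=tool(); G=p-.019*r[:,2]; c=load('scene'); w=cloud(c); im=c['color'].astype(int)
    d=lambda th,ph: -(np.array([np.cos(ph)*-np.sin(th)])*X+np.sin(ph)*Y+np.cos(ph)*np.cos(th)*Z)
    w=w.reshape(-1,3); v=w-G; al=v@d(np.radians(22),0); 
    rad=np.linalg.norm(v-al[:,None]*d(np.radians(22),0),axis=1)
    m=(al>152)|(al>.152)&(al<.203)&(rad<.04)&(w[:,2]>.165)
    v=v[m]
    f=lambda k:(lambda D:np.linalg.norm(v-(v@D)[:,None]*D,axis=1)-.025)(d(*k))
    o=least_squares(f,[.38,0],loss='soft_l1',f_scale=.002); print(len(v),'tilt, side deg',np.degrees(o.x).round(1),'resid mm',(np.median(abs(o.fun))*1e3).round(1))
axis()
E
python3 m5.py
```

```text
328 tilt, side deg [22.5  0.2] resid mm 0.7
```

```bash
python3 -m handwheel '[[-6,0,13,0,0],[-14,0,31,0,0],[-22,0,49,0,0],[-30,0,67,0,0],[-38,0,83,0,0],[-42,0,91,0,0],[-42,0,91,0,0]]' && python3 -c "
from m2 import *
grip_c()" && python3 -m handwheel '[[-4,0,9,0,0],[-8,0,18,0,0],[-12,0,27,0,0],[-16,0,36,0,0],[-20,0,45,0,0],[-23,0,52,0,0],[-24,0,55,0,0],[-24,0,55,0,0]]' && python3 -c "
from m2 import *
grip_c();to_c(10,0,214)"
```

```text
clock: 11.95
tcp_pos: [0.5665, -0.1041, 0.2851]
orientation: [-0.001, -0.037, 0.999, 0.001]
wrist_force: [0.1, 0.3, -1.8]
finger_gap: 0.0233
grip_force: 43.7
grip in canister mm [ 10.3   1.  284.5] F (X,Y,Z) [ 0.1   0.26 -1.82] grip 43.7 t 11.95
clock: 12.75
tcp_pos: [0.5907, -0.102, 0.2314]
orientation: [-0.001, -0.038, 0.999, 0.0]
wrist_force: [0.5, -0.5, -1.4]
finger_gap: 0.0237
grip_force: 43.7
grip in canister mm [ 10.7   1.2 225.6] F (X,Y,Z) [ 0.5  -0.53 -1.38] grip 43.7 t 12.75
tcp [ 0.5907 -0.102   0.2314] tool-y deg 94.32 tilt [-0.001  0.    -1.   ] shift mm [-4.1 -1.2 10.8] t 12.75
 turn rad 0.0
```

```bash
python3 -m handwheel '[[-1,0,3,0,0],[-2.5,0,5.5,0,0],[-2.5,0,5.5,0,0],[-2.5,0,5.5,0,0]]' && python3 -c "
from m2 import *
grip_c()" && python3 -m handwheel '[[-1,0,2,0,0],[-2,0,4.5,0,0],[-2,0,4.5,0,0],[-2,0,4.5,0,0]]' && python3 -c "
from m2 import *
grip_c()"
```

```text
clock: 13.15
tcp_pos: [0.5934, -0.102, 0.2267]
orientation: [0.0, -0.038, 0.999, 0.0]
wrist_force: [1.0, -0.4, -0.9]
finger_gap: 0.0234
grip_force: 43.7
grip in canister mm [ 11.2   1.1 220.2] F (X,Y,Z) [ 0.95 -0.46 -0.95] grip 43.7 t 13.15
clock: 13.55
tcp_pos: [0.5953, -0.1018, 0.222]
orientation: [-0.0, -0.038, 0.999, 0.0]
wrist_force: [-0.2, 0.3, -0.9]
finger_gap: 0.0232
grip_force: 43.7
grip in canister mm [ 11.    1.1 215.1] F (X,Y,Z) [-0.14  0.3  -0.91] grip 43.7 t 13.55
```

```bash
python3 -m handwheel '[[2,0,1,0,0],[4.5,0,2,0,0],[7.5,0,3.3,0,0],[10,0,4.5,0,0],[10,0,4.5,0,0]]' 55 && for i in 1 2 3 4; do python3 -c "
from m2 import *
grip_c()"; python3 -m handwheel '[[1,0,0.4,0,0],[2,0,0.9,0,0],[2.7,0,1.2,0,0],[2.7,0,1.2,0,0]]' >/dev/null; done;  python3 -c "
from m2 import *
grip_c()"
```

```text
clock: 14.05
tcp_pos: [0.5848, -0.1025, 0.2175]
orientation: [-0.0, -0.038, 0.999, 0.0]
wrist_force: [1.0, -0.2, -1.7]
finger_gap: 0.0231
grip_force: 55.8
grip in canister mm [ -0.4   1.2 215.3] F (X,Y,Z) [ 0.94 -0.26 -1.75] grip 55.8 t 14.05
grip in canister mm [ -2.9   1.1 215.2] F (X,Y,Z) [ 0.2  -0.71 -1.42] grip 55.8 t 14.45
grip in canister mm [ -5.9   1.1 215.2] F (X,Y,Z) [-0.06 -0.09 -0.99] grip 55.8 t 14.85
grip in canister mm [ -8.9   1.1 215.2] F (X,Y,Z) [-0.6   0.1  -1.48] grip 55.8 t 15.25
grip in canister mm [-11.8   1.1 215.2] F (X,Y,Z) [ 0.93 -0.54 -1.41] grip 55.8 t 15.65
```

```bash
for i in 1 2 3 4; do python3 -m handwheel '[[1,0,0.4,0,0],[1.8,0,0.8,0,0],[1.8,0,0.8,0,0]]' >/dev/null; python3 -c "
from m2 import *
grip_c()"; done
```

```text
grip in canister mm [-13.8   1.1 215.2] F (X,Y,Z) [-0.27  0.41 -0.69] grip 55.8 t 15.95
grip in canister mm [-15.2   1.  215.2] F (X,Y,Z) [ 0.55 -0.6  -1.85] grip 55.8 t 16.25
grip in canister mm [-16.8   1.  215.3] F (X,Y,Z) [ 2.41  0.04 -0.37] grip 55.9 t 16.55
grip in canister mm [-19.4   1.  215.3] F (X,Y,Z) [ 3.17 -0.09  2.04] grip 55.9 t 16.85
```

```bash
python3 -m handwheel '[[1,0,0.4,0,0],[1,0,0.4,0,0],[1,0,0.4,0,0]]' >/dev/null; python3 -c "
from m2 import *
grip_c()"; for i in 1 2 3; do python3 -m handwheel '[[2,0,-3.5,0,0],[4,0,-7.5,0,0],[6,0,-11.5,0,0],[8.2,0,-15.5,0,0],[8.2,0,-15.5,0,0]]'>/dev/null;  python3 -c "
from m2 import *
grip_c()"; done
```

```text
grip in canister mm [-20.6   1.  215.3] F (X,Y,Z) [ 1.57 -0.01  1.97] grip 56.0 t 17.15
grip in canister mm [-21.4   1.  233.5] F (X,Y,Z) [ 3.06 -0.93 -0.22] grip 55.7 t 17.65
grip in canister mm [-22.6   1.  251. ] F (X,Y,Z) [ 3.96 -0.69 -0.22] grip 55.6 t 18.15
grip in canister mm [-23.9   1.  268.5] F (X,Y,Z) [ 4.37 -1.   -0.08] grip 55.6 t 18.65
```

```bash
python3 -m handwheel '[[2.2,0,-4.5,0,0],[4.5,0,-9,0,0],[4.5,0,-9,0,0],[4.5,0,-9,0,0]]' >/dev/null; python3 -c "
from m2 import *
grip_c()"; for i in 1 2; do python3 -m handwheel '[[-1.2,0,4.2,0,0],[-2.7,0,8.4,0,0],[-4.4,0,12.8,0,0],[-6.3,0,17.5,0,0],[-6.6,0,19,0,0]]'>/dev/null;  python3 -c "
from m2 import *
grip_c()"; done
```

```text
grip in canister mm [-24.7   1.1 278.1] F (X,Y,Z) [ 4.12 -0.76  0.87] grip 55.6 t 19.05
grip in canister mm [-26.4   1.1 257. ] F (X,Y,Z) [ 3.22 -0.53  1.99] grip 56.1 t 19.55
grip in canister mm [-28.4   1.2 236.9] F (X,Y,Z) [ 4.52 -1.04  1.58] grip 56.1 t 20.05
```

```bash
python3 -m handwheel '[[-1.2,0,4.2,0,0],[-2.7,0,8.4,0,0],[-4.4,0,12.8,0,0],[-6,0,16.5,0,0],[-6,0,16.8,0,0],[-6,0,16.8,0,0],[-6,0,16.8,0,0]]' 48 >/dev/null; python3 -c "
from m2 import *
grip_c()"
```

```text
grip in canister mm [-29.5   1.1 219.7] F (X,Y,Z) [ 4.06 -0.83 -0.12] grip 55.9 t 20.75
```

```bash
python3 -m handwheel '[[-0.7,0,2,0,0],[-1.2,0,4,0,0],[-1.2,0,4,0,0],[-1.2,0,4,0,0]]' 48 >/dev/null; python3 -c "
from m2 import *
grip_c()"; python3 -m handwheel '[[0,0,0,0,0],[0,0,0,0,0]]' >/dev/null; python3 -c "
from m2 import *
grip_c()"
```

```text
grip in canister mm [-29.8   1.1 215.8] F (X,Y,Z) [ 3.39 -0.06  2.02] grip 55.9 t 21.15
grip in canister mm [-29.9   1.1 215.8] F (X,Y,Z) [ 3.29 -0.28  2.66] grip 55.9 t 21.35
```

```bash
python3 -m handwheel '[[-0.4,0,0.9,0,0],[-0.4,0,0.9,0,0],[-0.4,0,0.9,0,0]]' >/dev/null; python3 -c "
from m2 import *
grip_c()"; python3 -m handwheel '[[0,0,0,0,0],[0,0,0,0,0]]' >/dev/null; python3 -c "
from m2 import *
grip_c()"
```

```text
grip in canister mm [-29.9   1.1 214.8] F (X,Y,Z) [ 2.48 -0.48  3.2 ] grip 55.9 t 21.65
grip in canister mm [-29.9   1.1 214.8] F (X,Y,Z) [2.42 0.16 2.32] grip 55.9 t 21.85
```

```bash
for i in 1 2 3; do python3 -m handwheel '[[2,0,-4,0,0],[4,0,-8,0,0],[6,0,-12,0,0],[8,0,-16.2,0,0],[8,0,-16.2,0,0]]'>/dev/null;  python3 -c "
from m2 import *
grip_c()"; done;  python3 -m handwheel '[[2,0,-4.5,0,0],[4.4,0,-9,0,0],[4.4,0,-9,0,0],[4.4,0,-9,0,0]]' >/dev/null; python3 -c "
from m2 import *
grip_c()"
```

```text
grip in canister mm [-30.4   1.  233.5] F (X,Y,Z) [ 3.74 -0.44 -0.36] grip 55.6 t 22.35
grip in canister mm [-31.1   1.  251.7] F (X,Y,Z) [ 4.1   0.24 -0.24] grip 55.6 t 22.85
grip in canister mm [-31.8   1.  269.7] F (X,Y,Z) [ 4.4  -0.41 -1.32] grip 55.6 t 23.35
grip in canister mm [-32.6   1.1 279.2] F (X,Y,Z) [ 2.7  -0.05  0.62] grip 55.7 t 23.75
```

```bash
for i in 1 2 3; do python3 -m handwheel '[[-1.2,0,4.2,0,0],[-2.9,0,8.4,0,0],[-4.8,0,12.8,0,0],[-6.7,0,17.5,0,0],[-7,0,18.8,0,0]]'>/dev/null;  python3 -c "
from m2 import *
grip_c()"; done;  python3 -m handwheel '[[-0.7,0,1.8,0,0],[-1.2,0,3.4,0,0],[-1.2,0,3.4,0,0],[-1.2,0,3.4,0,0]]' >/dev/null; python3 -c "
from m2 import *
grip_c()"
```

```text
grip in canister mm [-33.7   1.1 258.2] F (X,Y,Z) [ 2.84 -0.19  4.52] grip 56.0 t 24.25
grip in canister mm [-35.3   1.1 238.1] F (X,Y,Z) [ 3.44 -1.06  3.36] grip 56.0 t 24.75
grip in canister mm [-36.7   1.2 218. ] F (X,Y,Z) [ 3.76 -0.41  0.21] grip 55.8 t 25.25
grip in canister mm [-36.7   1.2 215.3] F (X,Y,Z) [3.82 0.25 0.86] grip 55.8 t 25.65
```

```bash
for i in 1 2; do python3 -m handwheel '[[-0.7,0,1.8,0,0],[-0.7,0,1.8,0,0],[-0.7,0,1.8,0,0]]' >/dev/null; python3 -c "
from m2 import *
grip_c()"; done; python3 - <<'E'
from m2 import *
for n in('scene','top'): grab(n)
b=load('scene')['color'][100:280,190:370]; a=load('top')['color'][90:250,270:430]
cv2.imwrite('pics/c4.png',np.hstack([cv2.resize(b,(400,400)),cv2.resize(a,(400,400))]))
E
```

```text
grip in canister mm [-36.7   1.1 213.3] F (X,Y,Z) [ 2.55 -0.18  2.2 ] grip 55.8 t 25.95
grip in canister mm [-36.7   1.1 211.4] F (X,Y,Z) [ 2.53 -0.33  2.75] grip 55.8 t 26.25
```

View pics/c4.png

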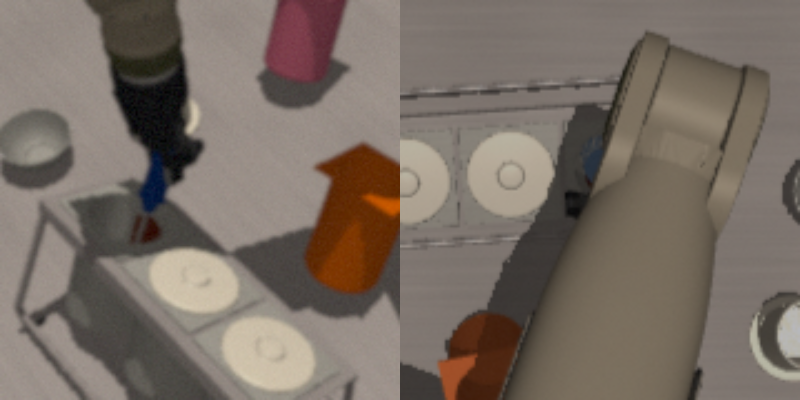

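The left crop shows the blue handle clear above the mouth (155,185), with the stem over the streak (145,230). I use the handle's lower edge to check whether the brush has slid in the grip.

```bash
python3 - <<'E'
from m2 import *
s,p,r=tool(); G=p-.019*r[:,2]; c=load('scene'); w=cloud(c); im=c['color'].astype(int); b,g,rr=im[...,0],im[...,1],im[...,2]
m=(b>rr+25)&(b>g+15)&(np.linalg.norm(w-G,axis=-1)<.09); q=w[m]-G
print(m.sum()); u,sv,vt=np.linalg.svd(q-q.mean(0)); print('pca',vt[0].round(2),'tilt',np.degrees(np.arctan2(abs(vt[0]@X),abs(vt[0]@Z))).round(1))
for th in(26,29): D=np.sin(np.radians(th))*X-np.cos(np.radians(th))*Z; a=q@D; print(th,(np.percentile(a,[0,2,10,50,90,98,100])*1e3).round(1), 'perp X',((q-np.outer(a,D))@X*1e3).mean().round(1))
# stem points
D=np.sin(np.radians(28))*X-np.cos(np.radians(28))*Z
v=w-G; a=v@D; pr=np.linalg.norm(v-a[...,None]*D,axis=-1); st=(a>.055)&(a<.13)&(pr<.02); k=np.argsort(a[st]); print('stem/other',np.c_[(a[st][k]*1e3).round(0),((v[st][k]@X)*1e3).round(0),(pr[st][k]*1e3).round(0)][::4].tolist())
E
```

```text
184
pca [ 0.37  0.12 -0.92] tilt 22.5
26 [-21.7 -14.7  -5.5  25.2  46.1  56.7  61.4] perp X 12.9
29 [-20.4 -13.9  -4.7  25.7  46.5  57.3  62. ] perp X 11.5
stem/other [[55.0, 37.0, 14.0], [58.0, 38.0, 12.0], [62.0, 39.0, 11.0], [66.0, 15.0, 19.0], [68.0, 16.0, 18.0], [68.0, 38.0, 7.0], [70.0, 42.0, 10.0], [71.0, 20.0, 17.0], [73.0, 18.0, 19.0], [75.0, 20.0, 18.0], [77.0, 41.0, 5.0], [78.0, 23.0, 17.0], [80.0, 23.0, 18.0], [81.0, 25.0, 17.0], [83.0, 45.0, 8.0], [84.0, 23.0, 18.0], [86.0, 27.0, 18.0], [87.0, 31.0, 12.0], [88.0, 28.0, 15.0], [89.0, 47.0, 6.0], [90.0, 30.0, 16.0], [90.0, 30.0, 19.0], [91.0, 32.0, 14.0], [92.0, 34.0, 14.0], [93.0, 50.0, 7.0], [95.0, 32.0, 16.0], [97.0, 50.0, 6.0], [98.0, 33.0, 14.0], [98.0, 35.0, 12.0], [100.0, 52.0, 6.0], [101.0, 39.0, 18.0], [102.0, 55.0, 8.0], [105.0, 37.0, 15.0], [106.0, 56.0, 8.0], [108.0, 38.0, 15.0], [109.0, 57.0, 7.0], [110.0, 40.0, 14.0], [112.0, 60.0, 9.0], [114.0, 40.0, 17.0], [116.0, 42.0, 19.0], [120.0, 42.0, 17.0], [123.0, 44.0, 17.0]]
```

```bash
for i in 1 2 3; do python3 -m handwheel '[[2,0,-4,0,0],[4,0,-8,0,0],[6.2,0,-12,0,0],[8.2,0,-16.4,0,0],[8.2,0,-16.4,0,0]]'>/dev/null;  python3 -c "
from m2 import *
grip_c()"; done;  python3 -m handwheel '[[3,0,-6,0,0],[6.5,0,-13,0,0],[6.5,0,-13,0,0],[6.5,0,-13,0,0]]' >/dev/null; python3 -c "
from m2 import *
grip_c()"; python3 -m handwheel '[[0.5,0,0.2,0,0],[0.5,0,0.2,0,0],[0.5,0,0.2,0,0]]' >/dev/null; python3 -c "
from m2 import *
grip_c()"
```

```text
grip in canister mm [-37.2   1.  230.6] F (X,Y,Z) [ 2.99 -0.23  0.02] grip 55.5 t 26.85
grip in canister mm [-38.1   1.  248.9] F (X,Y,Z) [ 3.65 -0.02 -0.38] grip 55.5 t 27.35
grip in canister mm [-38.8   1.  267.2] F (X,Y,Z) [ 3.89 -0.23 -0.5 ] grip 55.5 t 27.85
grip in canister mm [-40.2   1.1 281.4] F (X,Y,Z) [ 2.27 -0.02  1.04] grip 55.7 t 28.25
grip in canister mm [-40.4   1.1 280.8] F (X,Y,Z) [2.34 0.87 0.79] grip 55.7 t 28.55
```

```bash
python3 -m handwheel '[[-3,0,-1.3,0,0],[-7,0,-3,0,0],[-11,0,-5,0,0],[-13,0,-6,0,0],[-13,0,-6,0,0]]' >/dev/null; python3 -c "
from m2 import *
grip_c()"; python3 -m handwheel '[[3,0,-7,0,0],[10,0,-22,0,0],[17,0,-38,0,0],[25,0,-56,0,0],[33,0,-74,0,0],[40,0,-90,0,0],[45,0,-101,0,0],[45,0,-101,0,0]]'; python3 -c "
from m2 import *
grip_c()
grab('scene')"; sed -i 's/np.radians(22),0/np.radians(29),0/g' m5.py; python3 m5.py; python3 - <<'E'
from m2 import *
b=load('scene')['color'][60:300,180:420]; cv2.imwrite('pics/c5.png',cv2.resize(b,(600,600)))
goto([.37,-.357,.37],94.3)
E
```

```text
grip in canister mm [-25.9   1.1 280.8] F (X,Y,Z) [-0.29 -0.39 -1.69] grip 55.5 t 29.05
clock: 29.85
tcp_pos: [0.4899, -0.11, 0.3703]
orientation: [0.002, -0.037, 0.999, -0.001]
wrist_force: [0.1, 0.2, -1.3]
finger_gap: 0.0232
grip_force: 55.4
grip in canister mm [-25.3   0.9 393.6] F (X,Y,Z) [ 0.1   0.18 -1.26] grip 55.4 t 29.85
348 tilt, side deg [42.  -8.6] resid mm 5.5
tcp [ 0.49   -0.1099  0.369 ] tool-y deg 94.29 tilt [ 0.002 -0.001 -1.   ] shift mm [ 138.2 -237.4   -1.1] t 29.9
 turn rad -0.0
```

View pics/c5.png

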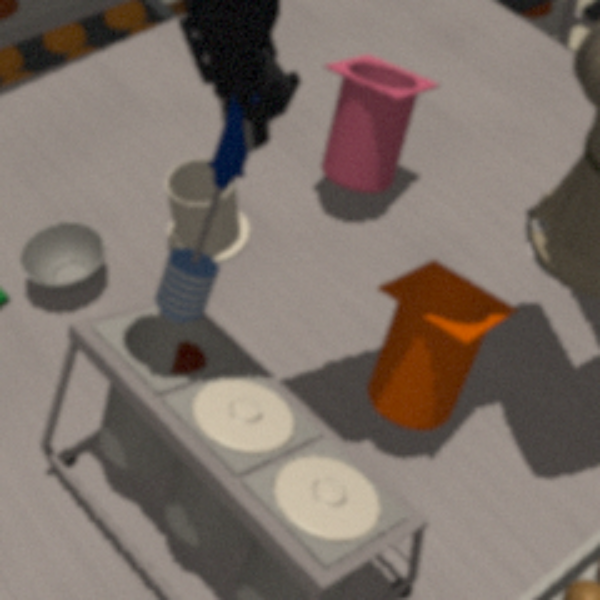

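The brush is clear of the canister: head at (188,285), stem leaning up to the handle at (230,150). I refit the tilt with the rail points excluded.

```bash
sed -i 's/>.165/>.198/; s/(al<.203)/(al<.215)/; s/(al>.152)/(al>.165)/' m5.py; python3 m5.py; python3 - <<'E'
from m2 import *
s,p,r=tool(); G=p-.019*r[:,2]; w=cloud(load('scene')); im=load('scene')['color'].astype(int)
D=np.sin(np.radians(29))*X-np.cos(np.radians(29))*Z; v=w-G; a=v@D; pr=np.linalg.norm(v-a[...,None]*D,axis=-1); m=(pr<.04)&(a>.1)&(a<.25)&(w[...,2]>.185)
h,e=np.histogram(a[m],bins=np.arange(.1,.25,.006)); print(dict(zip((e*1e3).round().astype(int).tolist(),h.tolist())))
E
```

```text
264 tilt, side deg [41.4 -8.4] resid mm 5.6
{100: 6, 106: 7, 112: 6, 118: 7, 124: 6, 130: 4, 136: 7, 142: 138, 148: 67, 154: 45, 160: 39, 166: 51, 172: 48, 178: 39, 184: 45, 190: 43, 196: 18, 202: 13, 208: 1, 214: 0, 220: 0, 226: 0, 232: 0, 238: 0}
```

```bash
python3 - <<'E'
from m2 import *
s,p,r=tool(); G=p-.019*r[:,2]; w=cloud(load('scene'))
for th in (26,29,32):
    D=np.sin(np.radians(th))*X-np.cos(np.radians(th))*Z; v=w-G; a=v@D; pr=np.linalg.norm(v-a[...,None]*D,axis=-1)
    m=(pr<.02)&(a>.065)&(a<.138); q=v[m]; print(th,m.sum(),'angles from grip',np.degrees(np.arctan2(q@X,-q@Z)).mean().round(1),'side',np.degrees(np.arctan2(q@Y,-q@Z)).mean().round(1))
    m=(pr<.035)&(a>.155)&(a<.2); q=v[m]; print('   head', m.sum(),np.degrees(np.arctan2(q@X,-q@Z)).mean().round(1),np.degrees(np.arctan2(q@Y,-q@Z)).mean().round(1))
E
```

```text
26 78 angles from grip 33.8 side 0.6
   head 98 32.0 8.5
29 78 angles from grip 33.8 side 0.6
   head 320 36.2 4.7
32 77 angles from grip 33.8 side 0.6
   head 323 36.3 4.7
```

```bash
python3 -m handwheel '[[10,-12,0,0,0],[35,-45,0,0,0],[62,-80,0,0,0],[90,-115,0,0,0],[118,-150,5,0,0],[145,-185,15,0,0],[170,-215,28,0,0],[184,-233,39,0,0]]' >/dev/null && python3 -m handwheel '[[0,0,0,0,0],[0,0,0,0,0],[0,0,0,0,0]]'; python3 - <<'E'
from m2 import *
goto([.324,-.3565,.2325],94.3)
for n in('scene','wrist'): grab(n)
b=load('scene')['color'][40:240,170:370]; a=load('wrist')['color'][:400,120:520]
cv2.imwrite('pics/c6.png',np.hstack([a,cv2.resize(b,(400,400))]))
s,p,r=tool(); G=p-.019*r[:,2]; w=cloud(load('scene')); v=w-G
D=np.sin(np.radians(31))*X-np.cos(np.radians(31))*Z; a=v@D; pr=np.linalg.norm(v-a[...,None]*D,axis=-1)
m=(pr<.035)&(a>.155)&(a<.205); q=v[m]; print('head surf',m.sum(),(q.mean(0)+G).round(3),np.degrees(np.arctan2(q@X,-q@Z)).mean().round(1))
E
```

```text
clock: 31.0
tcp_pos: [0.3244, -0.3553, 0.3292]
orientation: [0.0, -0.038, 0.999, 0.0]
wrist_force: [-0.3, 0.7, -0.5]
finger_gap: 0.0232
grip_force: 55.5
tcp [ 0.3244 -0.3553  0.3292] tool-y deg 94.36 tilt [ 0.     0.001 -1.   ] shift mm [ 0.5 -1.2 96.7] t 31.0
 turn rad 0.001
head surf 262 [ 0.427 -0.335  0.202] 35.3
```

View pics/c6.png

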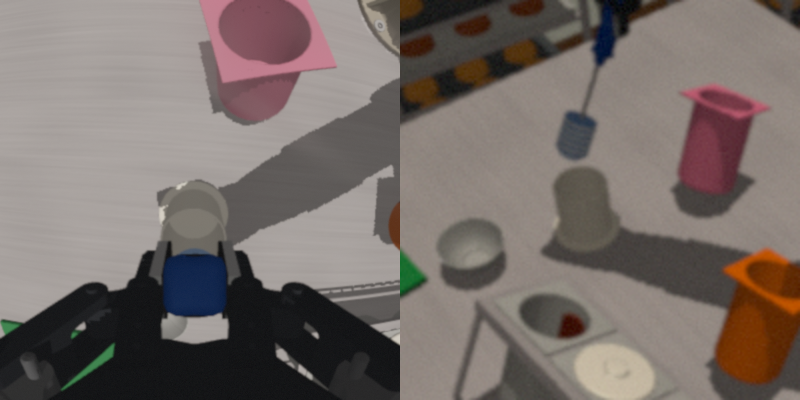

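Left: the holder (195,215) lies just ahead of the fingers, and the pink canister is well away. Right: the head (575,135) hangs above the holder's mouth (583,180). Descending.

```bash
python3 -m handwheel '[[0,0,15,0,0],[0,0,40,0,0],[0,0,60,0,0],[0,0,72,0,0],[0,0,72,0,0]]' >/dev/null; python3 -c "
from m2 import *
grip_c()"; python3 -m handwheel '[[0,0,8,0,0],[0,0,16,0,0],[0,0,24,0,0],[0,0,24,0,0]]'>/dev/null; python3 -c "
from m2 import *
grip_c()"; python3 -m handwheel '[[-6,0,0,0,0],[-12,0,0,0,0],[-18,0,0,0,0],[-24,0,0,0,0],[-24,0,0,0,0]]'; python3 -c "
from m2 import *
grip_c()"
```

```text
grip in canister mm [-239.6 -230.7  363.9] F (X,Y,Z) [ 1.15  0.01 -0.97] grip 55.4 t 31.6
grip in canister mm [-249.7 -231.5  342.3] F (X,Y,Z) [ 0.55 -0.15 -1.34] grip 55.5 t 32.0
clock: 32.5
tcp_pos: [0.3484, -0.354, 0.2331]
orientation: [-0.0, -0.038, 0.999, 0.0]
wrist_force: [-2.6, -0.0, -2.7]
finger_gap: 0.0234
grip_force: 55.5
grip in canister mm [-226.6 -231.9  333.1] F (X,Y,Z) [-2.57  0.15 -2.66] grip 55.5 t 32.5
```

```bash
python3 -m handwheel '[[-6,0,0,0,0],[-12,0,0,0,0],[-18,0,0,0,0],[-24,0,0,0,0],[-30,0,0,0,0],[-36,0,0,0,0],[-42,0,0,0,0],[-48,0,0,0,0]]'; python3 -m handwheel '[[-5,0,0,0,0],[-10,0,0,0,0],[-15,0,0,0,0],[-20,0,0,0,0],[-25,0,0,0,0],[-30,0,0,0,0],[-35,0,0,0,0],[-39,0,0,0,0]]'; python3 -m handwheel '[[0,0,0,0,0],[0,0,0,0,0]]'; python3 - <<'E'
from m2 import *
for n in('scene','wrist'): grab(n)
s,p,r=tool(); G=p-.019*r[:,2]; w=cloud(load('scene')); im=load('scene')['color'].astype(int); v=w-G
a=-v@Z; h=np.hypot(v@X,v@Y); m=(h<.04)&(a>.055)&(a<.14); q=v[m]
k=np.polyfit(a[m],q@X,1); print(m.sum(),'stem slope deg',np.degrees(np.arctan(k[0])).round(1),'X at mid',(q@X*1e3).mean().round(1))
goto([.4215,-.349,.215],94.3)
b=load('scene')['color'][40:240,170:370]; cv2.imwrite('pics/c7.png',cv2.resize(b,(500,500)))
E
```

```text
clock: 33.3
tcp_pos: [0.3963, -0.3504, 0.2331]
orientation: [0.0, -0.038, 0.999, 0.0]
wrist_force: [-3.4, 0.7, 0.6]
finger_gap: 0.0235
grip_force: 56.5
clock: 34.1
tcp_pos: [0.4351, -0.3475, 0.2332]
orientation: [0.0, -0.038, 0.999, 0.0]
wrist_force: [-2.1, -0.9, -0.6]
finger_gap: 0.0235
grip_force: 56.9
clock: 34.3
tcp_pos: [0.4348, -0.3475, 0.2332]
orientation: [0.0, -0.038, 0.999, 0.0]
wrist_force: [-1.9, -0.6, -0.7]
finger_gap: 0.0231
grip_force: 56.8
47 stem slope deg -0.4 X at mid 3.6
tcp [ 0.4347 -0.3476  0.2332] tool-y deg 94.31 tilt [ 0.  0. -1.] shift mm [13.3 -0.4 18.2] t 34.4
 turn rad 0.0
```

View pics/c7.png

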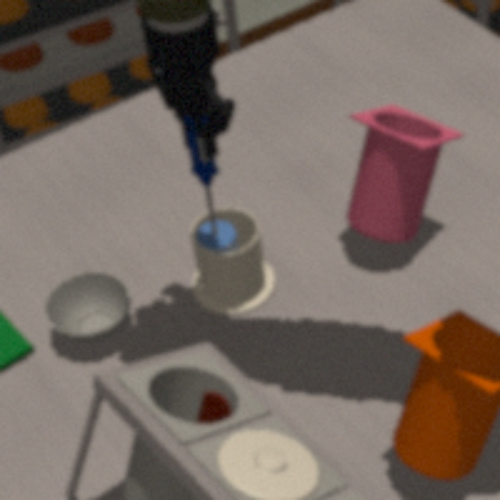

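The brush stands upright inside the holder, with its head at (215,235). I centre it and lower it to the holder's floor.

```bash
python3 -m handwheel '[[5,0,0,0,0],[10,0,0,0,0],[13,0,8,0,0],[13,0,18,0,0],[13,0,26,0,0],[13,0,30,0,0],[13,0,30,0,0]]'>/dev/null; for i in 1 2 3 4 5 6; do python3 -c "
from m2 import *
s,p,r=tool(); print(p.round(4),np.round(s['wrist_force'],1))"; python3 -m handwheel '[[0,0,2,0,0],[0,0,2,0,0]]'>/dev/null; done;  python3 -c "
from m2 import *
s,p,r=tool(); print(p.round(4),np.round(s['wrist_force'],1))"
```

```text
[ 0.4214 -0.348   0.202 ] [-0.1 -0.  -0.1]
[ 0.4218 -0.3486  0.2011] [ 0.2  0.2 -1. ]
[ 0.4218 -0.3486  0.1992] [ 0.4 -0.4 -1.4]
[ 0.4216 -0.3485  0.197 ] [-0.2  0.  -1.2]
[ 0.4218 -0.3487  0.1954] [ 0.4 -0.5  2.1]
[ 0.422  -0.3488  0.1938] [0.  0.8 5.1]
[ 0.4222 -0.349   0.1925] [-0.6  1.3  8.6]
```

```bash
python3 -m handwheel '[[0,0,-2.5,0,0],[0,0,-2.5,0,0],[0,0,-2.5,0,0.4],[0,0,-2.5,0,0.6],[0,0,-2.5,0,1],[0,0,-2.5,0,1],[0,0,-2.5,0,1],[0,0,-2.5,0,1]]' >/dev/null; python3 -m handwheel '[[0,0,0,0,1],[0,0,0,0,1],[0,0,-15,0,1],[0,0,-40,0,1],[0,0,-80,0,1],[0,0,-125,0,1],[0,0,-165,0,1],[0,0,-165,0,1]]'; python3 -m handwheel '[[0,0,0,0,1],[0,0,0,0,1],[0,0,0,0,1]]'>/dev/null
python3 -c "
from h import *
grab('wrist')"; python3 m3.py
```

```text
clock: 37.9
tcp_pos: [0.423, -0.35, 0.365]
orientation: [0.003, -0.038, 0.999, -0.004]
wrist_force: [-0.0, -1.0, -0.2]
finger_gap: 0.0849
grip_force: 0.0
n 978 614 top [ 0.4262 -0.3482  0.2446] [[0.416, -0.36, 0.237], [0.438, -0.337, 0.247]] ((0.4269953668117523, -0.3482133448123932), (0.021601663902401924, 0.022639786824584007), 4.092701435089111)
side 348 [ 0.4164 -0.3488  0.1984]
rim c [ 0.4214 -0.3494] r 0.0419 439
```

```bash
python3 -c "
from workcell import workorder
print(workorder.hand_in())"
```

```text
the job is handed in; nothing more can be done
None
```

I scrubbed the streak with three full strokes at about 3–5 N (highest reading about 6.7 N), stood the brush back upright in its holder and let go, then handed the job in at about 38 s; the judge's verdict was not shown.

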